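Try the plug gauge in the bracket bore and hold it up for inspection

ROBOT

A 7-joint arm with a two-finger parallel gripper is mounted at the origin on the work surface. World frame = base frame: x ahead of the robot, y to its left, z up, the work surface at z = 0. Lengths are in mm, angles in rad, forces in N, time in s.
With the tool pointing down it reaches from about 400 to 875 mm from the base axis. Payload 4.4 kg.
Tool frame: the origin (TCP) lies on the centre line of the jaws, within the pads' length; the fingertips stand 14 mm ahead of it and the grasp point (between the pads) lies 5 mm behind it (tips_ahead is the distance from the TCP to the fingertips, in mm); z points along the fingers, y is the line along which they close (so a half turn about z gives the same grasp; the last joint's range is limited). The gripper opens to 85 mm and grips with 20 to 120 N. Pads are 22 mm wide; open, the fingers measure 114 mm over their backs; the gripper's body (76 mm by 85 mm) begins 54 mm behind the grasp point. The pads swing forward as they close: fully open they stand 13 mm farther back than shut.
Start: joints at [1.056, 0.628, 0.038, 1.517, -0.027, 0.996, -0.02], TCP at [282.053, -585.631, 245.313] pointing down, gripper open.
Joint ranges: [-3.06, 3.06], [-0.37, 2.12], [-1.25, 1.32], [0.18, 2.47], [-1.1, 4.24], [0.23, 1.98], [-2.94, 2.94]. Speed limits (rad/s): [2.57, 2.57, 3.14, 3.14, 3.14, 3.14, 3.14].

INTERFACE

Orientations are given as [roll, pitch, yaw] about the fixed x, y, z axes, in that order (R = Rz(yaw) Ry(pitch) Rx(roll)).
In Python, from cell import * gives the robot as it stands.
- The arm moves only by the tool move_arm, never from a script. Its argument "rows" is text: rows parted by semicolons, each of 7 numbers parted by spaces: the shift along the tool's x, y, z scaled (see below), then the turn, a rotation vector about the tool's x, y, z scaled (see below), then the closure, from -1 (fully open) to 1 (shut). A call has 1 to 12 rows; each row is the pose to reach, as a shift and turn from the pose commanded when the call began, along the tool's axes at that moment; what a row does not reach only later rows make up. The controller multiplies each number of a shift by 0.3 m and each number of a turn by pi/2 rad. A row lasts 1/12 s, in which the tool goes at most 41.7 mm and 7.16 degrees, less where a joint would pass 70% of its speed; a pose out of reach is approached as far as the arm can. A call with a number of a shift or a turn outside -1 to 1 is refused whole. A call with a gripper value outside its range is refused whole. The fingers move at their own pace and stop on an object; the grip force is fixed at half the most. Time passes only in rows, so rows that repeat a pose let the fingers close. It gives the time, the measured TCP pose, the force, the opening and the grip force at its end, in the units of the state.
- read_state(): the state, without advancing time (a new reading comes with each control period).
- get_image(name): name is "scene" or "top" or "wrist"; returns a dict with "img" (384x512x3 uint8, red, green, blue), "vfov" (degrees; the focal length in pixels is half the picture's height over the tangent of half this angle, whatever the lens; pixels are square), "cx", "cy" (the principal point, pixels), "extrinsics" (4x4, takes a point from camera to world coordinates); the wrist camera has in their place "T_tool_cam" (4x4, takes a point from camera to tool coordinates, whose origin is the TCP and whose axes are the flange's). Camera axes: x right, y up, looking along -z (the intrinsics and any distortion apply to the point x, -y, -z); pixel columns grow to the right and rows downward; lengths in mm; the calibration is good to about 2 mm. A picture is of the moment at which its call begins: read the wrist's pose just before it. There is no depth.
- finish_job(): hands the job in; it is judged then, once.
The state is a dict: "clock": time; "qpos": joint angles; "qd": joint speeds; "tau": joint torques, N m; "eef_pos": TCP position; "tool_rot": TCP orientation; "force": force on the tool from outside, world axes, zero at the start; "torque": the same for the moment, N m; "width": finger opening in mm; "gripper_force": force on a finger pad.
Only numpy, scipy, OpenCV 4.12 (cv2) and the standard library are available. Lean on these libraries where they do the work, as an engineer would, in place of code of your own. Each camera call takes 0.05 s, during which the arm holds its last target. There are 200 camera calls.

TASK

Take the square-handled plug gauge from the tool stand and push its pin down through the large hole in the bracket's top flange until the gauge's collar sits on the flange. Then draw the gauge out again, tip it over at least halfway from upright towards level and finish while holding it so, still, with all of it at least 15 cm above the table, where the pin can be looked over: do not put it down or let go. Leave everything else where it is.

Things in the scene. Friction and masses are not known exactly. Their poses are not given: they have to be found in the camera images.
- gauge: Metal plug gauge, 0.2 kg, the only tool with a square handle. Origin at the pin tip, z along it towards the handle (up at first). Pin 12 mm dia., z 0 to 50 mm, the first 8 mm tapering to 7 mm at the tip; collar 32 mm dia., z 50 to 58; handle 22 x 22 mm (sides along x, y), z 58 to 130. Starts upright in an end socket of the stand, collar on its top, sides within 10 degrees of the stand's.
- gauge_top (a point): Centre of the end of the gauge's handle, 130 mm from the pin tip.
- bracket: Fixed aluminium bracket, an upside-down U on a dark base plate 150 x 130 x 12 mm: two side walls and a top flange 110 (x) x 90 (y) x 8 mm, upper face 80 mm above the table, 60 mm open beneath. Origin centre of the base plate's underside, z up. Its large hole is at bore; two 6 mm bolt holes near its -x end are not for the gauge.
- bore (a point): Centre of the large hole at the flange's upper face, 80 mm above the table; axes as the bracket's, z up. The hole is vertical, straight through the 8 mm flange, 14.5 mm diameter, with a 2 mm chamfer at the mouth.
- stand: Black plastic tool stand, a fixed block 70 (x) x 230 (y) x 60 mm high; origin centre of its underside. Three vertical sockets 13.5 mm diameter, 54 mm deep, along its y axis at -90, 0 and +90 mm; the gauge is in one end socket, the deburring tool in the other, the middle one is empty.
- deburrer: Deburring tool with a round turned wooden handle, up to 34 mm diameter, 112 mm long in all, upright in the other end socket of the stand, its top 122 mm above the table; origin at the tip of its 12 mm shank, 10 mm above the table; bystander.
- rod0: square dark steel bar, 150 x 16 x 16 mm, lying along its x axis; origin centre of underside; bystander
- rod1: square dark steel bar, 150 x 16 x 16 mm, lying along its x axis; origin centre of underside; bystander
- rod2: square dark steel bar, 150 x 16 x 16 mm, lying along its x axis; origin centre of underside; bystander
- carton: White carton 120 x 90 x 35 mm, origin centre of underside; bystander.
- tape: Cardboard roll core lying flat, 90 mm diameter, 40 mm high, origin centre of underside; bystander.
- knife: Utility knife, red and black, about 140 x 24 x 14 mm along its x axis, lying flat; bystander.
- tin: White tin 80 mm diameter, 70 mm high, origin centre of underside; bystander.

How it is judged:
By the outcome, as a careful person would: the job done as asked, in the order asked, and still so for the second after the job is handed in, while the arm keeps its last pose, push and grip.
It also fails if it takes over 45 s, if anything falls off the work surface, if the arm or the gripper's body presses on something with over 40 N, if the wrist force passes 120 N, or if a joint passes its speed limit or range.

## Working session

There is one attempt and no reset: what is moved stays moved. The work goes in short steps, Python scripts to look and compute and a tool call to move; the robot and the scene stay as the last step left them, time stands still between calls to the robot, and variables do not carry over. Pictures are saved under pics/ and viewed, at most 10 in all, crops included, and the job is handed in when it is done.

Besides the shell and the picture viewer there is one more tool, called after "Emit:" in YAML: its name, and indented under it one key for each argument. move_arm: Moves the arm, as the interface text tells. Its arguments: {"type":"object","properties":{"rows":{"type":"string"}},"required":["rows"]}

```bash
mkdir -p pics; ls; python3 - <<'E'
from cell import *
import cv2,numpy as np
s=read_state();print(s)
ims=[]
for n in("scene","top","wrist"):
    d=get_image(n);cv2.imwrite(f"pics/{n}0.png",d["img"][:,:,::-1])
    print(n,{k:(np.round(v,4).tolist() if hasattr(v,'tolist') else v) for k,v in d.items() if k!="img"})
E
```

```text
pics
{'clock': 0.0, 'qpos': array([ 1.05621766,  0.6293493 ,  0.03844369,  1.51838429, -0.02699368,
        0.99631704, -0.02002571]), 'qd': array([-2.16677195e-04,  8.46506173e-05, -1.17346879e-03,  6.82421534e-04,
        1.29343040e-03,  7.59304920e-04, -1.37509528e-03]), 'tau': array([-3.72761815e-05, -5.63401294e+01,  1.22604132e+00, -1.93448782e+01,
        1.09991734e-02,  1.02198686e-02, -7.40268433e-06]), 'eef_pos': array([ 281.7694466 , -585.07093012,  244.38184808]), 'tool_rot': array([-3.13965304e+00,  3.26642232e-05,  4.48754645e-01]), 'force': array([-4.63329793e-04, -3.63398345e-02, -5.45710542e-01]), 'torque': array([ 0.00886031,  0.00739771, -0.00467498]), 'gripper_force': 0.0, 'width': 85.32251422884329}
scene {'vfov': 49.046941679944524, 'cx': 254.29810721191103, 'cy': 200.376690846641, 'extrinsics': [[-0.6749, -0.4203, 0.6065, 1384.9308], [0.7379, -0.388, 0.5522, 721.9446], [0.0032, 0.8203, 0.572, 826.6816], [0.0, 0.0, 0.0, 1.0]]}
top {'vfov': 50.23216297207184, 'cx': 254.43067806428945, 'cy': 194.7710217895852, 'extrinsics': [[0.0062, 0.9988, -0.0482, 520.6821], [-0.9997, 0.0051, -0.0228, 4.4358], [-0.0225, 0.0484, 0.9986, 1279.9431], [0.0, 0.0, 0.0, 1.0]]}
wrist {'vfov': 71.34356723197989, 'cx': 255.50730586735568, 'cy': 192.36671139007188, 'T_tool_cam': [[-0.0005, 0.9456, 0.3253, 83.6648], [1.0, 0.0005, 0.0001, 0.4611], [-0.0001, 0.3253, -0.9456, -127.4782], [0.0, 0.0, 0.0, 1.0]]}
```

View pics/scene0.png

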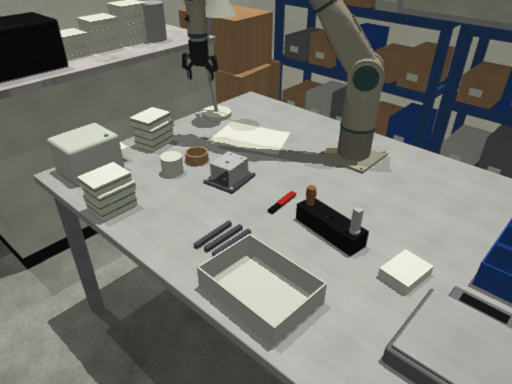

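View pics/top0.png

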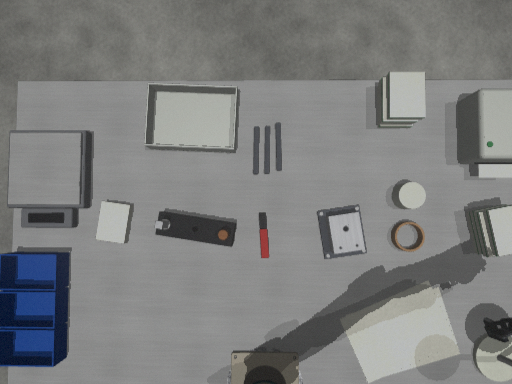

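```bash
cat > h.py <<'E'
import numpy as np,cv2
from cell import *
from scipy.spatial.transform import Rotation as Rn
def cam(d,s=None):
    f=192/np.tan(np.radians(d["vfov"]/2))
    if "extrinsics" in d: T=np.array(d["extrinsics"])
    else:
        W=np.eye(4);W[:3,:3]=Rn.from_euler("xyz",s["tool_rot"]).as_matrix();W[:3,3]=s["eef_pos"];T=W@np.array(d["T_tool_cam"])
    return f,d["cx"],d["cy"],T
def ray(c,u,v):
    f,cx,cy,T=c;return T[:3,3],T[:3,:3]@np.array([(u-cx)/f,-(v-cy)/f,-1])
def plane(c,u,v,z):
    o,r=ray(c,u,v);return o+r*(z-o[2])/r[2]
def proj(c,p):
    f,cx,cy,T=c;q=T[:3,:3].T@(np.asarray(p)-T[:3,3]);return cx-f*q[0]/q[2],cy+f*q[1]/q[2]
E
python3 - <<'E'
from h import *
d=get_image("top");c=cam(d);im=d["img"]
g=cv2.cvtColor(im,cv2.COLOR_RGB2GRAY)
# stand: black
def rect(x0,y0,x1,y1,lo,z,hi=False):
    m=((g[y0:y1,x0:x1]>lo) if hi else (g[y0:y1,x0:x1]<lo)).astype(np.uint8)
    cs=max(cv2.findContours(m,0,2)[0],key=cv2.contourArea)+[x0,y0]
    b=cv2.boxPoints(cv2.minAreaRect(cs.astype(np.float32)))
    P=np.array([plane(c,*p,z) for p in b]);return b,P
for a in [(145,200,250,255,60,60),(310,195,375,265,90,6)]:
    b,P=rect(*a);print(b.round(1).tolist(),P.mean(0).round(1),[(round(np.linalg.norm(P[i]-P[i-1])),round(np.degrees(np.arctan2(*(P[i]-P[i-1])[1::-1])),1)) for i in range(4)])
print("gauge",plane(c,163,225,140),"debur",plane(c,222.5,235,122),"bore",plane(c,346,229,80))
A=cv2.resize(im[200:256,145:250],None,fx=7,fy=5.3,interpolation=2);B=cv2.resize(im[198:263,312:372],(360,300*1),interpolation=2)
A=cv2.resize(im[205:250,148:243],(760,360*1),interpolation=2)[:300]
A=cv2.resize(im[205:250,148:243],(570,270));B=cv2.resize(im[200:262,314:370],(280,310))
o=np.zeros((590,600,3),np.uint8);o[:270,:570]=A;o[275:585,:280]=B
sc=get_image("scene")["img"];o[275:545,290:590]=cv2.resize(sc[180:252,292:372],(300,270))
cv2.imwrite("pics/c1.png",o[:,:,::-1])
E
```

```text
[[155.39999389648438, 233.5], [159.1999969482422, 210.39999389648438], [235.8000030517578, 222.89999389648438], [232.10000610351562, 246.0]] [479.  207.3  60. ] [(232, np.float64(81.3)), (70, np.float64(-8.3)), (233, np.float64(-98.8)), (69, np.float64(171.2))]
[[316.5, 210.6999969482422], [356.1000061035156, 204.8000030517578], [363.20001220703125, 252.6999969482422], [323.6000061035156, 258.6000061035156]] [ 469.7 -230.8    6. ] [(149, np.float64(8.4)), (124, np.float64(-81.2)), (149, np.float64(-171.9)), (123, np.float64(98.9))]
gauge [489.97886788 285.22887132 140.        ] debur [462.47988214 120.34247641 122.        ] bore [ 480.38304271 -235.06219416   80.        ]
```

View pics/c1.png

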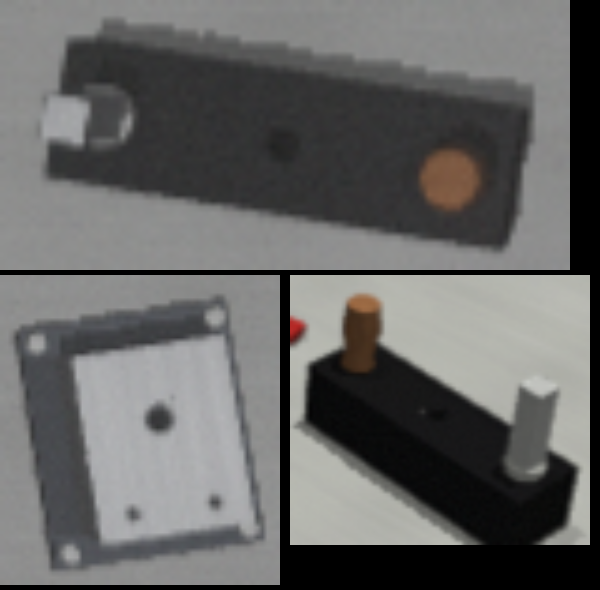

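```bash
cat >> h.py <<'E'
def Rdown(yaw): return Rn.from_euler("xyz",[np.pi,0,np.radians(yaw)])
def plan(p,R,s=None):
    s=s or read_state();R0=Rn.from_euler("xyz",s["tool_rot"])
    d=R0.inv().apply(np.asarray(p)-s["eef_pos"])/300;r=(R0.inv()*R).as_rotvec()/(np.pi/2)
    print("t",round(s["clock"],2),"shift",d.round(4),"turn",r.round(4))
E
python3 -c "
from h import *
plan([480,-235,262],Rdown(81.3))"
```

```text
t 0.25 shift [ 1.1016 -0.7659 -0.0564] turn [-5.000e-04 -3.000e-04 -6.176e-01]
```

Emit:
move_arm:
  rows: "1 -0.69 -0.06 0 0 -0.6176 -1;1 -0.69 -0.06 0 0 -0.6176 -1;1 -0.69 -0.06 0 0 -0.6176 -1;1 -0.69 -0.06 0 0 -0.6176 -1;1 -0.69 -0.06 0 0 -0.6176 -1;1 -0.69 -0.06 0 0 -0.6176 -1;1 -0.69 -0.06 0 0 -0.6176 -1;1 -0.69 -0.06 0 0 -0.6176 -1;1 -0.69 -0.06 0 0 -0.6176 -1;1 -0.69 -0.06 0 0 -0.6176 -1;1 -0.69 -0.06 0 0 -0.6176 -1;1 -0.69 -0.06 0 0 -0.6176 -1"

```text
clock: 1.25
eef_pos: [462.0, -269.8, 263.3]
tool_rot: [-3.141, 0.001, 1.418]
force: [-0.5, -0.2, 0.7]
width: 85.1
gripper_force: 0.0
```

Good; look at the bracket from here.

```bash
python3 - <<'E'
from h import *
s=read_state();d=get_image("wrist");c=cam(d,s);print(s["eef_pos"],s["tool_rot"])
print(proj(c,[481,-235,80]))
cv2.imwrite("pics/w1.png",d["img"][:,:,::-1]);np.savez("w1.npz",img=d["img"],f=c[0],T=c[3],cx=c[1],cy=c[2])
plan([490,297,262],Rdown(81.3))
E
```

```text
[ 462.02572528 -269.78187851  263.2511338 ] [-3.14106438e+00  9.20540796e-04  1.41820295e+00]
(np.float64(267.18936933735773), np.float64(142.40501844946408))
t 1.3 shift [ 1.8836 -0.1969  0.0021] turn [-0.0005  0.0006 -0.0015]
```

View pics/w1.png

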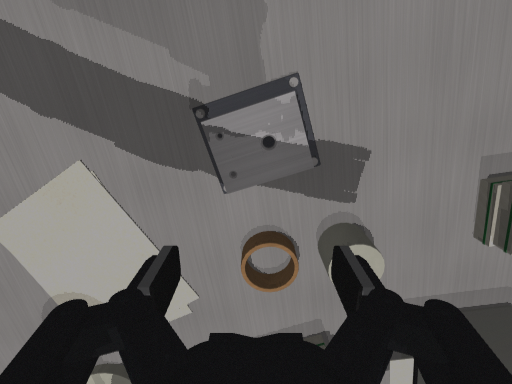

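The picture shows the bracket with its bore at about (268,142), matching the predicted (267,142) for (481,-235,80). On to the gauge.

Emit:
move_arm:
  rows: "0.94 -0.1 0 0 0 0 -1;0.94 -0.1 0 0 0 0 -1;0.94 -0.1 0 0 0 0 -1;0.94 -0.1 0 0 0 0 -1;0.94 -0.1 0 0 0 0 -1;0.94 -0.1 0 0 0 0 -1;0.94 -0.1 0 0 0 0 -1"

```text
clock: 1.88
eef_pos: [475.4, 15.6, 263.4]
tool_rot: [3.141, -0.0, 1.417]
force: [0.4, 0.0, 0.2]
width: 85.2
gripper_force: 0.0
```

Emit:
move_arm:
  rows: "0.74 -0.1 0 0 0 0 -1;0.74 -0.1 0 0 0 0 -1;0.74 -0.1 0 0 0 0 -1;0.74 -0.1 0 0 0 0 -1;0.74 -0.1 0 0 0 0 -1;0.74 -0.1 0 0 0 0 -1;0.74 -0.1 0 0 0 0 -1"

```text
clock: 2.47
eef_pos: [479.5, 242.5, 263.2]
tool_rot: [-3.141, -0.003, 1.423]
force: [0.3, -0.5, 0.2]
width: 85.4
gripper_force: 0.0
```

```bash
python3 - <<'E'
from h import *
s=read_state();d=get_image("wrist");c=cam(d,s);print(s["eef_pos"],s["tool_rot"])
print(proj(c,[490,297,140]))
cv2.imwrite("pics/w2.png",d["img"][:,:,::-1]);np.savez("w2.npz",img=d["img"],f=c[0],T=c[3],cx=c[1],cy=c[2])
# subpixel bore from w1
w=np.load("w1.npz");c1=(float(w["f"]),float(w["cx"]),float(w["cy"]),w["T"])
g=cv2.cvtColor(w["img"],cv2.COLOR_RGB2GRAY)[130:155,256:281]
m=(g<45).astype(np.uint8);n,l,st,ce=cv2.connectedComponentsWithStats(m);print(st,ce+[256,130]);print([plane(c1,*(q+[256,130]),80).round(1) for q in ce])
E
```

```text
[479.47014765 242.46590394 263.23307389] [-3.14144452 -0.00315479  1.42326402]
(np.float64(258.09008391690554), np.float64(132.7927537617078))
[[  0   0  25  25 524]
 [  7   6  12  12 101]] [[267.96946565 142.08778626]
 [268.15841584 141.54455446]]
[array([ 481.9, -234.8,   80. ]), array([ 482.2, -234.2,   80. ])]
```

View pics/w2.png

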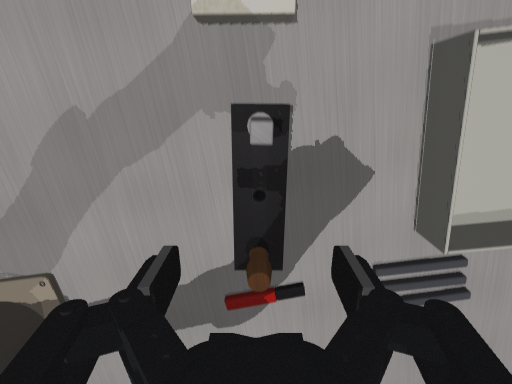

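The gauge's handle end is the bright square at about (261,132), with the collar behind it at (260,122); the stand is parallel to the tool. I'll segment that square and the empty socket (259,196).

```bash
python3 - <<'E'
from h import *
w=np.load("w2.npz");c=(float(w["f"]),float(w["cx"]),float(w["cy"]),w["T"])
g=cv2.cvtColor(w["img"],cv2.COLOR_RGB2GRAY)
print(g[108:150:2,244:280:2])
for lo in (150,175):
  m=(g[105:150,240:285]>lo).astype(np.uint8);k=max(cv2.findContours(m,0,2)[0],key=cv2.contourArea)+[240,105]
  r=cv2.minAreaRect(k.astype(np.float32));b=cv2.boxPoints(r);P=np.array([plane(c,*p,140) for p in b]);print(lo,r,P.mean(0).round(1),[(round(np.linalg.norm(P[i]-P[i-1]),1),round(np.degrees(np.arctan2(*(P[i]-P[i-1])[1::-1])),1)) for i in range(4)])
m=(g[95:285,222:300]<55).astype(np.uint8);k=max(cv2.findContours(m,0,2)[0],key=cv2.contourArea)+[222,95]
b=cv2.boxPoints(cv2.minAreaRect(k.astype(np.float32)));P=np.array([plane(c,*p,60) for p in b]);print(b,P.mean(0))
print(P.round(1),"sock",plane(c,259,196,60))
E
```

```text
[[ 33  34  34  34  34  33  35  33  34  35  33  33  32  34  31  32  33  32]
 [ 33  33  35  34  35  34  35  34  34  35  32  32  34  32  33  32  31  31]
 [ 35  34  32  33  33  45  77  99  97  94  74  37  32  32  33  30  33  32]
 [ 34  34  35  35  78 113 132 137 138 137 134 107  63  34  34  33  30  32]
 [ 33  32  34  71 106 111 111 111 111 111 114 116 111  44  31  33  31  31]
 [ 34  30  51 114  66  67  66  65  65  65  65  65  65  75  25  22  28  28]
 [ 33  33 105 113  92  90  88  88  87  87  87  85  83  82  58  20  18  16]
 [ 33  33 128 117 133 132 129 129 129 129 128 126 122 121 104  16  16  16]
 [ 34  36 133 118 144 142 141 140 140 141 143 141 139 137 117  18  17  20]
 [ 34  33 127 116 145 144 142 141 139 139 140 140 141 139 115  19  22  20]
 [ 34  33 135 116 144 144 144 141 141 139 138 138 139 139 113  26  27  25]
 [ 35  35 127 119 143 142 143 143 141 139 139 137 137 136 112  27  25  28]
 [ 40  40  70 115 144 142 141 143 142 141 138 138 135 135 107  27  25  24]
 [ 41  41  41 115 138 142 142 140 140 141 140 137 135 134 106  25  25  27]
 [ 40  41  40 118 137 136 139 143 140 138 139 139 137 134 104  26  24  31]
 [ 41  41  41 119 139 136 135 137 140 138 136 137 137 136 101  37  38  38]
 [ 41  42  39 119 138 137 138 134 134 138 138 134 135 137  98  40  39  40]
 [ 41  42  39 118 130 130 131 129 128 127 131 133 130 130  87  39  39  38]
 [ 40  40  40  52  87  86  87  88  89  90  90  92  95  91  70  38  40  38]
 [ 39  41  41  39  41  42  42  42  41  41  42  41  38  39  38  38  38  37]
 [ 39  39  40  39  40  43  41  41  41  43  42  41  39  38  38  38  39  38]]Traceback (most recent call last):
  File "<stdin>", line 6, in <module>
ValueError: max() iterable argument is empty
```

```bash
python3 - <<'E'
from h import *
w=np.load("w2.npz");c=(float(w["f"]),float(w["cx"]),float(w["cy"]),w["T"])
g=cv2.cvtColor(w["img"],cv2.COLOR_RGB2GRAY)
m=(g[121:150,249:285]>85).astype(np.uint8);k=max(cv2.findContours(m,0,2)[0],key=cv2.contourArea)+[249,121]
r=cv2.minAreaRect(k.astype(np.float32));b=cv2.boxPoints(r);P=np.array([plane(c,*p,140) for p in b]);print(r,P.mean(0).round(1),[(round(np.linalg.norm(P[i]-P[i-1]),1),round(np.degrees(np.arctan2(*(P[i]-P[i-1])[1::-1])),1)) for i in range(4)])
q=g[90:300,222:300]
m=cv2.morphologyEx((q<50).astype(np.uint8),cv2.MORPH_OPEN,np.ones((5,5)));print(plane(c,232,104,60),plane(c,290,104,60),"sock",plane(c,259,196,60))
for v in range(124,144,3): 
  row=g[v].astype(int); print(v,[round(u+(90-row[u])/(row[u+1]-row[u]),2) for u in range(244,280) if (row[u]<90)!=(row[u+1]<90)])
plan([490,296.5,215],Rdown(81.3))
E
```

```text
((260.5, 132.5), (23.0, 23.0), 90.0) [492.2 296.8 140. ] [(np.float64(20.8), np.float64(81.1)), (np.float64(20.9), np.float64(-8.5)), (np.float64(20.8), np.float64(-97.3)), (np.float64(21.5), np.float64(171.5))]
[463.98217653 325.57321877  60.        ] [531.3886118  315.52020652  60.        ] sock [478.91162905 207.3298312   60.        ]
124 [np.float64(246.84), np.float64(272.55)]
127 [np.float64(246.89), np.float64(272.44)]
130 [np.float64(247.59), np.float64(272.34)]
133 [np.float64(248.81), np.float64(272.26)]
136 [np.float64(249.61), np.float64(272.21)]
139 [np.float64(249.58), np.float64(272.17)]
142 [np.float64(249.63), np.float64(271.91)]
t 2.52 shift [0.1947 0.0051 0.1599] turn [-0.0002 -0.      0.0007]
```

Emit:
move_arm:
  rows: "0.185 0.016 0.1 0 0 0 -1;0.185 0.016 0.15 0 0 0 -1;0.185 0.016 0.2 0 0 0 -1;0.185 0.016 0.25 0 0 0 -1;0.185 0.016 0.3 0 0 0 -1;0.185 0.016 0.3 0 0 0 -1"

```text
clock: 3.02
eef_pos: [492.3, 287.7, 170.3]
tool_rot: [-3.138, 0.006, 1.415]
force: [-0.3, -0.7, -0.1]
width: 85.5
gripper_force: 0.0
```

```bash
python3 -c "
from h import *
plan([492.4,296.6,98],Rdown(81.5)); print(read_state()['eef_pos'])"
```

```text
t 3.02 shift [ 0.031  -0.0034  0.2409] turn [-0.0024  0.0039 -0.0051]
[492.28433439 287.66265277 170.30797228]
```

Emit:
move_arm:
  rows: "0 0 0 0 0 0 -1;0 0 0 0 0 0 -1;0 0 0 0 0 0 -1"

```text
clock: 3.27
eef_pos: [493.7, 291.8, 174.5]
tool_rot: [3.14, -0.001, 1.417]
force: [0.4, 0.9, 0.1]
width: 85.5
gripper_force: 0.0
```

```bash
python3 -c "
from h import *
plan([492.4,296.6,98],Rdown(81.5)); print(read_state()['eef_pos'])"
```

```text
t 3.27 shift [ 0.0148 -0.0072  0.255 ] turn [ 0.0011 -0.0006 -0.0033]
[493.71310454 291.81792561 174.49009064]
```

Emit:
move_arm:
  rows: "0.015 -0.007 0.06 0 0 0 -1;0.015 -0.007 0.13 0 0 0 -1;0.015 -0.007 0.19 0 0 0 -1;0.015 -0.007 0.255 0 0 0 -1;0.015 -0.007 0.255 0 0 0 -1;0.015 -0.007 0.255 0 0 0 -1"

```text
clock: 3.77
eef_pos: [491.2, 296.9, 97.1]
tool_rot: [-3.141, 0.001, 1.419]
force: [-0.3, 0.3, -0.0]
width: 85.5
gripper_force: 0.0
```

```bash
python3 - <<'E'
from h import *
plan([492.4,296.6,98],Rdown(81.5)); s=read_state();print(s['eef_pos'],s['force'])
d=get_image("wrist");cv2.imwrite("pics/w3.png",d["img"][:,:,::-1])
E
```

```text
t 3.77 shift [-0.0005  0.004  -0.0031] turn [-0.0002  0.0004 -0.0024]
[491.24769167 296.93530772  97.06536213] [-0.32845301  0.33565243 -0.04104592]
```

View pics/w3.png

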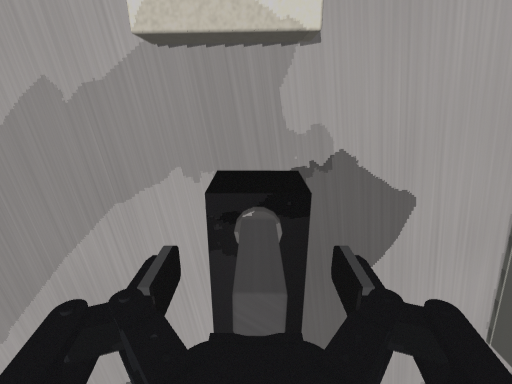

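The handle stands between the open fingers (handle columns 236–287, fingers at 179 and 333), well centred. Close.

Emit:
move_arm:
  rows: "0 0.004 0 0 0 0 -1;0 0.004 0 0 0 0 1;0 0.004 0 0 0 0 1;0 0.004 0 0 0 0 1;0 0.004 0 0 0 0 1;0 0.004 0 0 0 0 1;0 0.004 0 0 0 0 1;0 0.004 0 0 0 0 1;0 0.004 0 0 0 0 1;0 0.004 0 0 0 0 1;0 0.004 0 0 0 0 1;0 0.004 0 0 0 0 1"

```text
clock: 4.82
eef_pos: [492.6, 297.2, 97.1]
tool_rot: [3.141, -0.0, 1.419]
force: [-0.4, -1.0, 5.3]
width: 21.6
gripper_force: 59.3
```

Emit:
move_arm:
  rows: "0 0 -0.05 0 0 0 1;0 0 -0.1 0 0 0 1;0 0 -0.15 0 0 0 1;0 0 -0.22 0 0 0 1;0 0 -0.3 0 0 0 1;0 0 -0.4 0 0 0 1;0 0 -0.5 0 0 0 1;0 0 -0.5 0 0 0 1;0 0 -0.5 0 0 0 1"

```text
clock: 5.57
eef_pos: [492.9, 297.3, 247.8]
tool_rot: [3.14, -0.002, 1.419]
force: [-0.4, -1.5, -1.8]
width: 21.7
gripper_force: 60.1
```

```bash
python3 - <<'E'
from h import *
s=read_state();print(s['eef_pos'],s['tool_rot'],s['force'],s['width'],s["qpos"])
d=get_image("wrist");c=cam(d,s);cv2.imwrite("pics/w4.png",d["img"][:,:,::-1])
R=Rn.from_euler("xyz",s["tool_rot"])
print("tip pred",proj(c,s["eef_pos"]+R.apply([0,0,87.1])),"base of pin",proj(c,s["eef_pos"]+R.apply([0,0,37.1])))
plan([482,-234.5,245],Rdown(81.5))
E
```

```text
[492.86880555 297.29701478 247.75514675] [ 3.13970184e+00 -1.50402968e-03  1.41879541e+00] [-0.39131259 -1.54645818 -1.76821743] 21.701933509504094 [-0.37667274  0.53254181 -0.32947024  1.72363597  0.2088135   0.91747329
 -0.94285017]
tip pred (np.float64(255.52982695126278), np.float64(202.87044853739465)) base of pin (np.float64(255.5936224508955), np.float64(229.42133996835133))
t 5.62 shift [-1.7547  0.2352  0.0053] turn [-0.0004  0.0005 -0.0024]
```

View pics/w4.png

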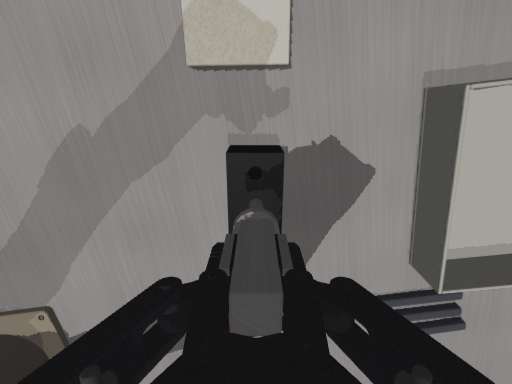

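The gauge is held straight; pin tip at about (257,200), predicted (255.5,203). Carry it to the bore.

Emit:
move_arm:
  rows: "-0.88 0.118 0 0 0 0 1;-0.88 0.118 0 0 0 0 1;-0.88 0.118 0 0 0 0 1;-0.88 0.118 0 0 0 0 1;-0.88 0.118 0 0 0 0 1;-0.88 0.118 0 0 0 0 1;-0.88 0.118 0 0 0 0 1;-0.88 0.118 0 0 0 0 1"

```text
clock: 6.28
eef_pos: [485.5, 24.3, 244.6]
tool_rot: [-3.137, 0.004, 1.41]
force: [-1.4, 0.0, -1.9]
width: 21.0
gripper_force: 60.0
```

Emit:
move_arm:
  rows: "-0.87 0.117 0.1 0 0 0 1;-0.87 0.117 0.1 0 0 0 1;-0.87 0.117 0.1 0 0 0 1;-0.87 0.117 0.1 0 0 0 1;-0.87 0.117 0.1 0 0 0 1;-0.87 0.117 0.1 0 0 0 1;-0.87 0.117 0.1 0 0 0 1;-0.87 0.117 0.1 0 0 0 1;-0.87 0.117 0.1 0 0 0 1;-0.87 0.117 0.1 0 0 0 1"

```text
clock: 7.12
eef_pos: [482.5, -230.3, 215.7]
tool_rot: [-3.139, -0.002, 1.421]
force: [1.1, -0.1, -2.0]
width: 21.6
gripper_force: 60.0
```

```bash
python3 - <<'E'
from h import *
s=read_state();print(s['eef_pos'],s['tool_rot'],s['force'],s["qd"].round(3))
plan([482,-234.5,190],Rdown(81.5))
d=get_image("wrist");c=cam(d,s)
print("bore pred",proj(c,[482,-234.5,80]),"tip",proj(c,s["eef_pos"]-[0,0,87.1]))
cv2.imwrite("pics/w5.png",cv2.resize(d["img"][120:300,160:360],(800,720)[:2] if 0 else (660,594),interpolation=2)[:,:,::-1])
E
```

```text
[ 482.54914813 -230.27412253  215.72339937] [-3.13949344e+00 -2.17778535e-03  1.42124543e+00] [ 1.11440274 -0.09173672 -1.99567788] [-0.017 -0.015 -0.006 -0.001  0.002  0.003  0.003]
t 7.12 shift [-0.0144  0.0005  0.0857] turn [-0.0013 -0.0014 -0.0008]
bore pred (np.float64(255.8457062113726), np.float64(189.9605824879985)) tip (np.float64(255.73837469410137), np.float64(203.07494656161577))
```

View pics/w5.png

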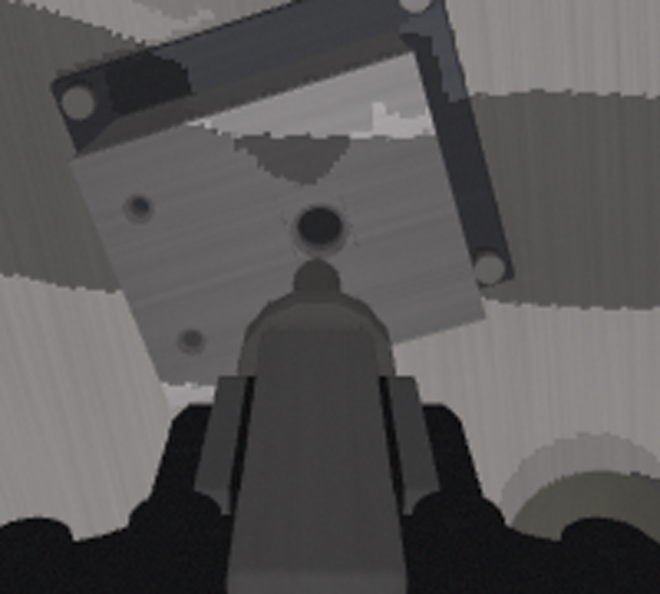

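Hole at (257.0,189.4), pin tip at (256.1,202.4): relative to prediction the hole is about 1 mm further in tool +y. Go just above it and check.

```bash
python3 -c "
from h import *
plan([482.9,-234.6,172],Rdown(81.5))"
```

```text
t 7.17 shift [-0.0151  0.0028  0.147 ] turn [-0.0009 -0.0012 -0.0002]
```

Emit:
move_arm:
  rows: "-0.015 0.003 0.04 0 0 0 1;-0.015 0.003 0.08 0 0 0 1;-0.015 0.003 0.12 0 0 0 1;-0.015 0.003 0.147 0 0 0 1;-0.015 0.003 0.147 0 0 0 1;-0.015 0.003 0.147 0 0 0 1;-0.015 0.003 0.147 0 0 0 1"

```text
clock: 7.75
eef_pos: [483.4, -236.9, 173.0]
tool_rot: [3.141, 0.0, 1.42]
force: [-0.3, 0.9, -2.7]
width: 21.1
gripper_force: 60.0
```

```bash
python3 - <<'E'
from h import *
s=read_state();print(s['eef_pos'],s['tool_rot'],s['force'])
plan([482.9,-234.6,139],Rdown(81.5))
d=get_image("wrist");c=cam(d,s)
print("bore pred",proj(c,[482.9,-234.6,80]),"tip",proj(c,s["eef_pos"]-[0,0,87.1]))
cv2.imwrite("pics/w6.png",cv2.resize(d["img"][150:260,200:312],(611,600),interpolation=2)[:,:,::-1])
E
```

```text
[ 483.37389657 -236.92913814  173.00438302] [3.14082741e+00 1.58194224e-05 1.41960039e+00] [-0.26489189  0.93241112 -2.65258798]
t 7.75 shift [ 0.0074 -0.0028  0.1133] turn [ 0.0005  0.     -0.0018]
bore pred (np.float64(254.5080983562915), np.float64(198.06281715457624)) tip (np.float64(255.45152284085646), np.float64(202.8708075164446))
```

View pics/w6.png

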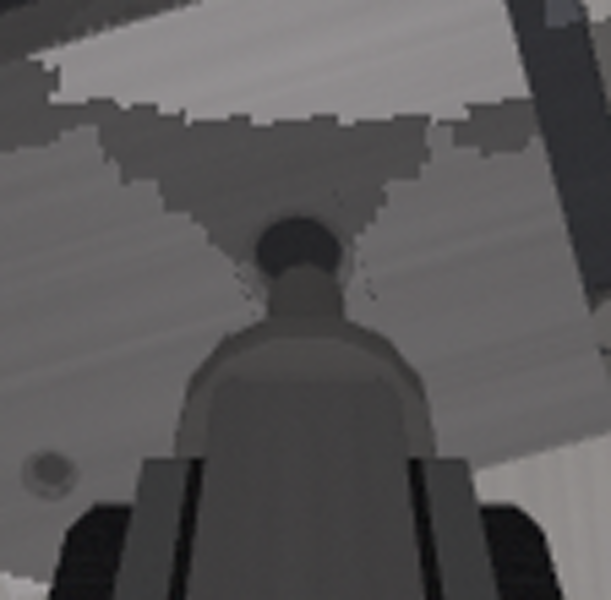

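Hole centre (254.6,197.1), tip (255.9,202.1): about 1 mm in tool −y and 2.4 mm in +x to go. Correct, then start in.

Emit:
move_arm:
  rows: "0.008 -0.0035 0 0 0 0 1;0.008 -0.0035 0 0 0 0 1;0.008 -0.0035 0.02 0 0 0 1;0.008 -0.0035 0.035 0 0 0 1;0.008 -0.0035 0.05 0 0 0 1;0.008 -0.0035 0.05 0 0 0 1;0.008 -0.0035 0.05 0 0 0 1"

```text
clock: 8.38
eef_pos: [481.9, -234.6, 157.2]
tool_rot: [-3.141, -0.0, 1.419]
force: [-0.9, -0.5, -1.8]
width: 21.4
gripper_force: 59.9
```

```bash
python3 - <<'E'
from h import *
s=read_state();print(s['eef_pos'],s['tool_rot'],s['force'],s['torque'])
E
```

```text
[ 481.93616125 -234.59250608  157.19892669] [-3.14067579e+00 -2.88319241e-04  1.41882231e+00] [-0.94523514 -0.4531486  -1.79933964] [ 0.01360617 -0.01654305  0.05570596]
```

No contact forces; tip 10 mm inside. Continue.

Emit:
move_arm:
  rows: "0 0 0.02 0 0 0 1;0 0 0.04 0 0 0 1;0 0 0.06 0 0 0 1;0 0 0.08 0 0 0 1;0 0 0.1 0 0 0 1;0 0 0.115 0 0 0 1;0 0 0.115 0 0 0 1;0 0 0.115 0 0 0 1"

```text
clock: 9.05
eef_pos: [482.1, -234.5, 122.9]
tool_rot: [-3.141, -0.0, 1.419]
force: [0.5, -1.2, -2.4]
width: 21.3
gripper_force: 59.9
```

Emit:
move_arm:
  rows: "0 0 0.005 0 0 0 1;0 0 0.01 0 0 0 1;0 0 0.014 0 0 0 1;0 0 0.017 0 0 0 1;0 0 0.019 0 0 0 1;0 0 0.019 0 0 0 1;0 0 0.019 0 0 0 1"

```text
clock: 9.63
eef_pos: [482.2, -234.6, 117.5]
tool_rot: [3.142, 0.0, 1.419]
force: [-0.2, -0.3, -1.5]
width: 21.2
gripper_force: 59.9
```

Emit:
move_arm:
  rows: "0 0 0.003 0 0 0 1;0 0 0.006 0 0 0 1;0 0 0.008 0 0 0 1;0 0 0.008 0 0 0 1"

```text
clock: 9.97
eef_pos: [482.4, -234.7, 117.1]
tool_rot: [3.141, 0.001, 1.419]
force: [-4.1, 0.4, 16.2]
width: 21.4
gripper_force: 62.4
```

```bash
python3 - <<'E'
from h import *
s=read_state();print(s['eef_pos'],s['tool_rot'],s['force'],s['torque'])
E
```

```text
[ 482.37474678 -234.72671605  117.07027095] [3.14082958e+00 9.23173034e-04 1.41882488e+00] [-4.06305646  0.44937389 16.18603061] [0.4064538  0.9228673  0.01035292]
```

Contact at TCP z 117.1, exactly the seated height, with an 18 N push. A slight extra push to confirm.

Emit:
move_arm:
  rows: "0 0 0.002 0 0 0 1;0 0 0.003 0 0 0 1;0 0 0.003 0 0 0 1;0 0 0.003 0 0 0 1"

```text
clock: 10.3
eef_pos: [482.4, -234.8, 117.1]
tool_rot: [3.14, 0.001, 1.419]
force: [-5.7, 2.0, 23.6]
width: 21.4
gripper_force: 63.5
```

Firmly seated: no further travel. Draw it out straight.

Emit:
move_arm:
  rows: "0 0 -0.02 0 0 0 1;0 0 -0.05 0 0 0 1;0 0 -0.09 0 0 0 1;0 0 -0.13 0 0 0 1;0 0 -0.18 0 0 0 1;0 0 -0.24 0 0 0 1;0 0 -0.34 0 0 0 1;0 0 -0.44 0 0 0 1;0 0 -0.54 0 0 0 1;0 0 -0.64 0 0 0 1;0 0 -0.64 0 0 0 1;0 0 -0.64 0 0 0 1"

```text
clock: 11.3
eef_pos: [483.0, -235.0, 308.0]
tool_rot: [3.138, 0.001, 1.419]
force: [-1.3, 0.2, -2.9]
width: 21.3
gripper_force: 60.2
```

```bash
python3 - <<'E'
from h import *
s=read_state();print(s['eef_pos'],s['tool_rot'],s['force'],s['qpos'].round(3),s['width'])
R0=Rn.from_euler("xyz",s["tool_rot"]);rad=s["eef_pos"]*[1,1,0];rad/=np.linalg.norm(rad)
ax=np.cross([0,0,-1],rad) # tilt fingers outward
R=Rn.from_rotvec(ax*np.radians(62))*R0
plan(s["eef_pos"]+rad*60+[0,0,40],R,s)
E
```

```text
[ 483.01760185 -234.95278743  307.95817053] [3.13778844e+00 1.12620126e-03 1.41876096e+00] [-1.34009918  0.21241587 -2.91506865] [ 0.622  0.408 -0.317  1.747  0.148  1.005  0.098] 21.280953576109642
t 11.3 shift [-0.0594  0.1915 -0.1325] turn [-0.658 -0.204 -0.   ]
```

Emit:
move_arm:
  rows: "-0.01 0.02 -0.02 -0.06 -0.019 0 1;-0.01 0.04 -0.04 -0.12 -0.037 0 1;-0.02 0.06 -0.05 -0.18 -0.056 0 1;-0.02 0.08 -0.06 -0.25 -0.078 0 1;-0.03 0.1 -0.08 -0.32 -0.099 0 1;-0.04 0.12 -0.1 -0.39 -0.121 0 1;-0.05 0.15 -0.12 -0.46 -0.143 0 1;-0.06 0.17 -0.13 -0.53 -0.164 0 1;-0.06 0.19 -0.13 -0.6 -0.186 0 1;-0.06 0.19 -0.13 -0.658 -0.204 0 1;-0.06 0.19 -0.13 -0.658 -0.204 0 1;-0.06 0.19 -0.13 -0.658 -0.204 0 1"

```text
clock: 12.3
eef_pos: [521.2, -272.8, 337.4]
tool_rot: [2.458, 0.254, 1.3]
force: [0.1, -0.5, -2.6]
width: 21.2
gripper_force: 60.2
```

Emit:
move_arm:
  rows: "0 0 0 0 0 0 1;0 0 0 0 0 0 1;0 0 0 0 0 0 1;0 0 0 0 0 0 1;0 0 0 0 0 0 1;0 0 0 0 0 0 1"

```text
clock: 12.8
eef_pos: [522.3, -273.1, 339.4]
tool_rot: [2.456, 0.255, 1.3]
force: [-0.6, 0.2, -2.0]
width: 21.6
gripper_force: 60.2
```

```bash
python3 - <<'E'
from h import *
s=read_state();R=Rn.from_euler("xyz",s["tool_rot"]);z=R.apply([0,0,1])
print(s['clock'],s['eef_pos'],s['qpos'].round(3),s['qd'].round(3),s['width'],s['gripper_force'],"tilt",np.degrees(np.arccos(-z[2])),"tip",s['eef_pos']+z*87.1,"top",s['eef_pos']-z*43)
a=get_image("wrist")["img"];b=get_image("scene")["img"]
o=np.zeros((500,800,3),np.uint8);o[:300,:400]=cv2.resize(a,(400,300));o[:,400:]=cv2.resize(b[0:250,110:310],(400,500))
cv2.imwrite("pics/f.png",o[:,:,::-1])
E
```

```text
12.8 [ 522.31907689 -273.12001407  339.43191919] [ 0.736  0.238 -0.466  2.213  1.589  0.27  -1.347] [-0.001 -0.001  0.001  0.001  0.009  0.001 -0.008] 21.572113069716533 60.15306293964386 tilt 41.504570194291574 tip [ 570.89664513 -304.29292035  274.20247969] top [ 498.33703976 -257.73040476  371.63474237]
```

View pics/f.png

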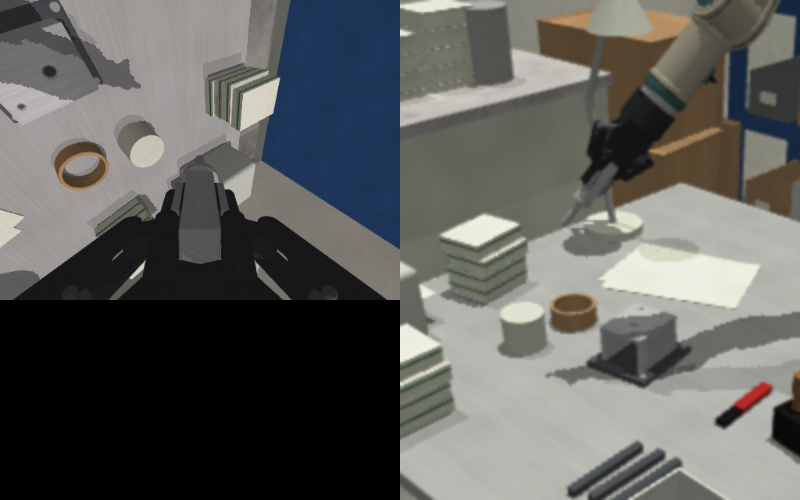

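The gauge is held and clear, but j6 near its limit stopped the tilt at 41.5°. Reach further out and up to tilt more.

```bash
python3 - <<'E'
from h import *
s=read_state()
R0=Rn.from_euler("xyz",s["tool_rot"]);z=R0.apply([0,0,1]);h=z*[1,1,0];h/=np.linalg.norm(h)
ax=np.cross([0,0,-1],h)
p=s["eef_pos"]+[120,-20,80]
plan(p,R0,s)
plan(p,Rn.from_rotvec(ax*np.radians(18))*R0,s)
E
```

```text
t 12.9 shift [-0.0259  0.4823  0.0473] turn [0. 0. 0.]
t 12.9 shift [-0.0259  0.4823  0.0473] turn [-0.1849 -0.0762 -0.    ]
```

Emit:
move_arm:
  rows: "0 0.05 0 0 0 0 1;0 0.1 0.01 0 0 0 1;0 0.15 0.01 0 0 0 1;-0.01 0.2 0.02 0 0 0 1;-0.01 0.25 0.02 0 0 0 1;-0.02 0.32 0.03 -0.04 -0.015 0 1;-0.025 0.39 0.04 -0.07 -0.03 0 1;-0.025 0.45 0.045 -0.11 -0.045 0 1;-0.025 0.48 0.045 -0.15 -0.06 0 1;-0.025 0.48 0.045 -0.185 -0.076 0 1;-0.025 0.48 0.045 -0.185 -0.076 0 1;-0.025 0.48 0.045 -0.185 -0.076 0 1"

```text
clock: 13.9
eef_pos: [641.1, -290.8, 417.4]
tool_rot: [2.141, 0.334, 1.211]
force: [-0.5, 0.5, -2.6]
width: 21.3
gripper_force: 60.2
```

Emit:
move_arm:
  rows: "0 0 0 0 0 0 1;0 0 0 0 0 0 1;0 0 0 0 0 0 1;0 0 0 0 0 0 1;0 0 0 0 0 0 1;0 0 0 0 0 0 1"

```text
clock: 14.4
eef_pos: [641.5, -292.6, 419.7]
tool_rot: [2.138, 0.335, 1.207]
force: [-0.3, 0.1, -2.7]
width: 21.7
gripper_force: 60.2
```

```bash
cat > chk.py <<'E'
from h import *
s=read_state();R=Rn.from_euler("xyz",s["tool_rot"]);z=R.apply([0,0,1])
print(s['clock'],s['eef_pos'],s['qpos'].round(3),s['qd'].round(3),s['width'],s['gripper_force'],s['force'],"tilt",np.degrees(np.arccos(-z[2])),"tip",s['eef_pos']+z*87.1)
E
python3 chk.py
```

```text
14.4 [ 641.47153786 -292.58350969  419.70633171] [ 0.645  0.322 -0.49   2.097  2.156  0.505 -1.898] [ 0.001  0.002 -0.002  0.003  0.006  0.002 -0.004] 21.73079906659275 60.21634876728058 [-0.34269905  0.11177021 -2.70361329] tilt 59.52803367324356 tip [ 704.66381914 -333.1071875   375.53646502]
```

```bash
python3 -c "
from cell import *
print(finish_job())"
```

```text
the job is handed in; nothing more can be done
None
```

The gauge was seated to its collar in the bore and drawn out again, then tilted to about 60° and held still with its lowest point about 37 cm above the table; I handed the job in at about 14.4 s, and no verdict was returned.

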